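# Plug the whey filler and lock both cam arms

## Robot

A 6-joint arm with a two-finger parallel gripper is mounted at the origin on the work surface. World frame = base frame: x ahead of the robot, y to its left, z up, the work surface at z = 0. Lengths are in m, angles in rad, forces in N, time in s.
With the tool pointing down it reaches from about 0.375 to 0.9 m from the base axis. Payload 3.1 kg.
Tool frame: the origin (TCP) lies on the centre line of the jaws, within the pads' length; the fingertips stand robot.finger_overhang ahead of it and the grasp point (between the pads) lies 2 mm behind it (robot.finger_overhang is the distance from the TCP to the fingertips, in m); z points along the fingers, y is the direction in which the jaws open and shut (so a half turn about z gives the same grasp; the last joint's range is limited). The gripper opens to 87 mm and grips with 3 to 60 N. Pads are 19 mm wide; open, the fingers measure 117 mm over their backs; the gripper's body (75 mm by 190 mm) begins 51 mm behind the grasp point.
Start: joints at [1.024, 0.527, 1.433, -0, 1.181, -0.178], TCP at [0.225, 0.583, 0.24] pointing down, gripper open.
Joint ranges: [-3.08, 3.08], [-0.75, 2.2], [0.22, 2.44], [-1.43, 4.57], [0, 2.65], [-2.85, 2.85]. Speed limits (rad/s): [2.79, 2.79, 3.14, 3.14, 3.14, 3.14].

## Interface

Orientations are given as a unit quaternion [x, y, z, w].
In Python, from rig import robot gives the robot as it stands. The module is installed in compiled form; this text tells all that it offers.
- The arm moves only by the tool step_arm, never from a script. Its arguments are lists of equal length, an entry for each row: "slide": the shift along the tool's x, y, z in mm, a list of three; "twist": the turn about the tool's z in degrees. A call has 1 to 20 rows; each row shifts and turns the commanded pose from where the row before left it, along the tool's axes as they then stand; what a row does not reach is not made up. A row lasts 1/12 s, in which the tool goes at most 41.7 mm and 7.16 degrees, less where a joint would pass 70% of its speed; a pose out of reach is approached as far as the arm can. A call is refused whole if a number of a shift passes 41.7 or a number of a turn 7.16, either way. A call with a gripper value outside its range is refused whole. "jaw" is the finger opening in mm, from 0 to 87, set as the call begins (left out, the last holds). The fingers move at their own pace and stop on an object; "force" is the grip in N (left out, the last holds). Time passes only in rows, so rows that do not move let the fingers close. It gives the time, the measured TCP pose, the force and the opening at its end, in the units of the state.
- robot.get_obs(): the state, without advancing time (a new reading comes with each control period).
- robot.camera(name): name is "scene" or "side" or "wrist"; returns a dict with "color" (400x640x3 uint8, blue, green, red), "depth" (400x640 float32, m along the optical axis (not along the pixel's ray), 0 where there is no reading), "camera_matrix" (3x3 intrinsics, pixels), "origin" and "orientation" of the camera in the world. Camera axes: x right, y down, z forward; pixel columns grow to the right and rows downward; lengths in m; the calibration is good to about 2 mm. The wrist camera is an equidistant fisheye: a pixel r from the principal point sees the ray r / f radians off the axis. A picture is of the moment at which its call begins.
- robot.hand_in(): hands the job in, once; it reports no verdict.
The state is a dict: "time": time; "q": joint angles; "joint_velocities": joint speeds; "joint_torque": joint torques, N m; "position": TCP position; "tool_rot": TCP orientation; "ft_force": force on the tool from outside, world axes, zero at the start; "moment": the same for the moment, N m; "grip_width": finger opening in m.
Only numpy, scipy, OpenCV 4.12 (cv2) and the standard library are available. Lean on these libraries where they do the work, as an engineer would, in place of code of your own. Each camera call takes 0.05 s, during which the arm holds its last target.

## Task

The filling coupler on the steel filler box behind the cheese counter has been left open. Stand the loose grooved plug in it, nose down, and press it firmly down against its springy seal until it is home or nearly so, while the arms are still open; then swing both cam arms down together, neither running far ahead of the other, until both hang straight down against the coupler and hold the plug down flush. Do not force the arms or ram the plug, leave the tub, cheese and jar where they stand, and let go of everything at the end.

Things in the scene. Friction and masses are not known exactly. Their poses are not given: they have to be found in the camera images.
- plug_grip (a point): Loose bare-metal plug (about 0.25 kg), 61 mm tall, standing on its nose. On top an upright flat grip bar 40 mm long (its x), 12 mm thick (its y), 22 mm tall. The point is the bar's centre: 11 mm above the top face of the flange, 11 mm below the plug's top, 50 mm above its nose; z up the plug's axis. Home in the coupler at any yaw, this point is 15 mm above mouth.
- mouth (a point): Centre of the open mouth (rim plane) of the upright coupler, fixed on a steel filler box 130 x 130 x 45 mm; 119 mm above the counter. Bore 38 mm in diameter (1 mm clearance round the plug), rim 51 mm across. z up the bore; cam arm cam_l is on its +y side, cam_r on its -y side. Do not press the plug against the coupler with over 80 N.
- cam_l (a joint): Flat steel cam arm, 16 mm wide, 6 mm thick, 60 mm long, on the +y side. Its level pivot pin is 23 mm from the bore axis, 9 mm below the mouth plane. Angle in rad: 0 = straight out level, grows as the end swings down, 1.57 = hanging down, outer face 32 mm from the bore axis; stop at 1.62. Starts at 0 to 0.2, stays where left. Needs up to about 15 N near the pin; never push it with over 35 N.
- cam_r (a joint): The same arm on the -y side of mouth, mirrored: 0 = straight out level, 1.57 = hanging down. Neither arm may be past 1.2 while the other is still short of 0.5.
- cam_l_end (a point): Point on the top (when closed: outer) face of the +y cam arm, 50 mm from its pivot pin along the bar, mid-width; x runs along the bar away from the pin, z out of the face.
- cam_r_end (a point): The same point on the -y cam arm.
- tub_mid (a point): Bystander: white lidded tub, 84 mm in diameter, 71 mm tall; the point is at its centre. Leave it alone.
- cheese_mid (a point): Bystander: small round cheese, 112 mm in diameter, 44 mm tall; the point is at its centre. Leave it alone.
- jar_mid (a point): Bystander: amber glass jar with steel lid, 72 mm in diameter, 95 mm tall; the point is at its centre. Leave it alone.
- plug_nose (a point): Centre of the plug's flat nose (underside). From it up: stem 36 mm in diameter (tapered to 26 mm over the lowest 6 mm), a groove all round with a sloping lower side from 15 to 31 mm, and a round flange 48 mm in diameter, 4 mm thick, its underside 35 mm above the nose.
- bore (a point): 27 mm down the bore: the sprung rubber seal at rest. The plug's nose rests on it with the flange 8 mm above the rim. Pushing it on takes about 7 N, then 1.5 N more per mm, about 19 N when the flange meets the rim. Let go, a plug pushed home rises to 1 to 2.5 mm above the rim; from there the cams can draw it down. A plug not pressed in jams the arms at about 0.5 rad.
Not all that is in view belongs to the job. What is shaped like the part that bears plug_grip but red or turquoise is not meant.

How it is judged:
On the way:
1. the plug is pressed down in the coupler, its flange within 3.5 mm of the rim, while both arms are still open (under 0.45 rad) (z of plug_grip in the frame of mouth below 0.0185 m and horizontal distance between plug_grip and mouth below 0.004 m and angle between plug_grip's own z axis and vertical below 0.1 rad and value of joint each of cam_l, cam_r below 0.45 rad), for 0.2 s.
At the end, for the whole second after the job is handed in: Both cam arms hang down (past 1.45 rad) and the plug stands upright in the coupler (within 3 mm of its axis, tilted under 0.06 rad), its flange within 1.5 mm of the rim, at rest and released (value of joint each of cam_l, cam_r above 1.45 rad and z of plug_grip in the frame of mouth between 0.0125 and 0.0165 m and horizontal distance between plug_grip and mouth below 0.003 m and angle between plug_grip's own z axis and vertical below 0.06 rad and linear speed of plug below 0.02 m/s); the robot touches nothing.
It fails at once if one cam arm is past 1.2 rad while the other is still short of 0.5 rad ((value of joint cam_l above 1.2 rad and value of joint cam_r below 0.5 rad) or (value of joint cam_r above 1.2 rad and value of joint cam_l below 0.5 rad)).
It fails at once if a cam arm is pushed with more than 35 N (contact force between any of the fingers, the arm and cam_l above 35 N or contact force between any of the fingers, the arm and cam_r above 35 N).
It fails at once if the plug is pressed against the coupler with more than 80 N (contact force between plug and coupler above 80 N).
It fails at once if the tub, cheese or jar is moved by more than 20 mm (distance of any of tub_mid, cheese_mid, jar_mid from where it was at the start of the episode above 0.02 m).
It also fails if it takes over 69 s, if anything falls off the work surface, if the arm or the gripper's body presses on something with over 40 N, if the wrist force passes 120 N, or if a joint passes its speed limit or range.

## Working session

There is one attempt and no reset: what is moved stays moved. The work goes in short steps, Python scripts to look and compute and a tool call to move; the robot and the scene stay as the last step left them, time stands still between calls to the robot, and variables do not carry over. Pictures are saved under pics/ and viewed, and the job is handed in when it is done.

Besides the shell and the picture viewer there is one more tool, called after "Emit:" by a JSON object that holds its "op" and its "data", one argument or row to a line. step_arm: Moves the arm, as the interface text tells. Its arguments: {"type":"object","properties":{"slide":{"type":"array","items":{"type":"array","items":{"type":"number"}}},"twist":{"type":"array","items":{"type":"number"}},"jaw":{"type":"number"},"force":{"type":"number"}},"required":["slide","twist"]}

```bash
mkdir -p pics; cat > h.py <<'E'
from rig import robot
import numpy as np,cv2
from scipy.spatial.transform import Rotation as R
def cam(n,f=None):
    c=robot.camera(n)
    if f: cv2.imwrite('pics/'+f,c['color'])
    np.savez(''+n+'.npz',**c)
    return c
def pts(c,u,v):
    K=c['camera_matrix'];d=c['depth'][v,u]
    p=np.stack([(u-K[0,2])/K[0,0]*d,(v-K[1,2])/K[1,1]*d,d],-1)
    return R.from_quat(c['orientation']).apply(p)+c['origin']
def cloud(c):
    v,u=np.mgrid[0:400,0:640]
    return pts(c,u.ravel(),v.ravel()).reshape(400,640,3)
E
python3 - <<'E'
from h import *
print(robot.get_obs(),robot.finger_overhang)
for n in ['scene','side','wrist']:
    c=cam(n,n+'0.png'); print(n,c['origin'],c['orientation'],c['camera_matrix'].tolist(),(c['depth']>0).mean())
E
```

```text
{'time': 0.0, 'q': array([ 1.02351250e+00,  5.28469419e-01,  1.43387434e+00,  6.95034486e-06,
        1.18139922e+00, -1.78504619e-01]), 'joint_velocities': array([ 1.25970499e-03, -4.82558187e-04, -4.76747763e-04,  3.03938890e-04,
       -2.92094329e-05,  4.09795709e-04]), 'joint_torque': array([ 9.42645529e-04, -4.40051830e+01, -1.76589489e+01,  6.33584079e-02,
        5.84103190e-02, -1.54108111e-04]), 'position': array([0.22491034, 0.58239754, 0.23857849]), 'tool_rot': array([ 1.83347714e-01,  9.83047537e-01, -1.00400008e-03, -3.84667077e-04]), 'ft_force': array([ 0.36185183, -0.7472217 ,  0.66156733]), 'moment': array([ 0.00896399,  0.00497472, -0.05658844]), 'grip_width': 0.08675799832218677} 0.017
scene [ 1.14759563 -0.33883459  0.76191618] [ 0.79445751  0.46599195 -0.20541299 -0.3308992 ] [[466.6694707524335, 0.0, 326.00692865440107], [0.0, 466.6694707524335, 205.2879592610913], [0.0, 0.0, 1.0]] 0.99608984375
side [ 0.15941467 -0.74428129  0.682578  ] [ 0.85724963 -0.23406981  0.10795949 -0.44573439] [[396.39336586539497, 0.0, 321.5139750993929], [0.0, 396.39336586539497, 196.57185134301213], [0.0, 0.0, 1.0]] 0.99588671875
wrist [0.15326531 0.60954418 0.38422201] [0.81649807 0.55958144 0.07981928 0.11759421] [[309.70691628693146, 0.0, 316.24732991900214], [0.0, 309.70691628693146, 198.68565063988223], [0.0, 0.0, 1.0]] 0.993765625
```

View pics/scene0.png

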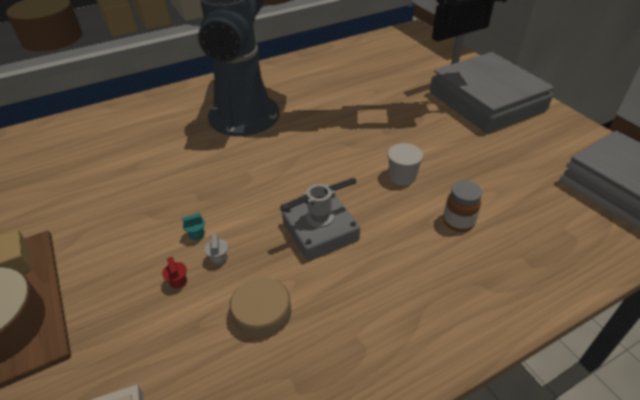

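View pics/side0.png

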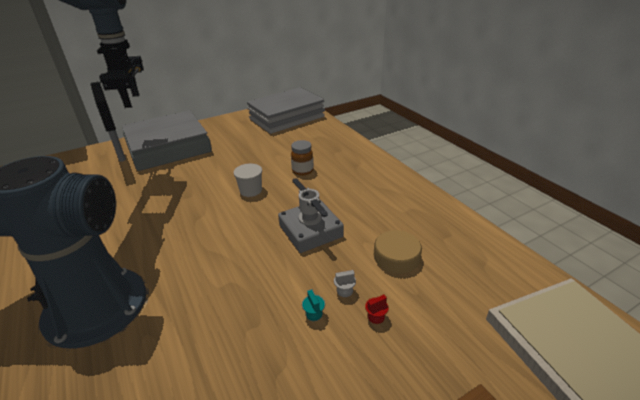

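View pics/wrist0.png

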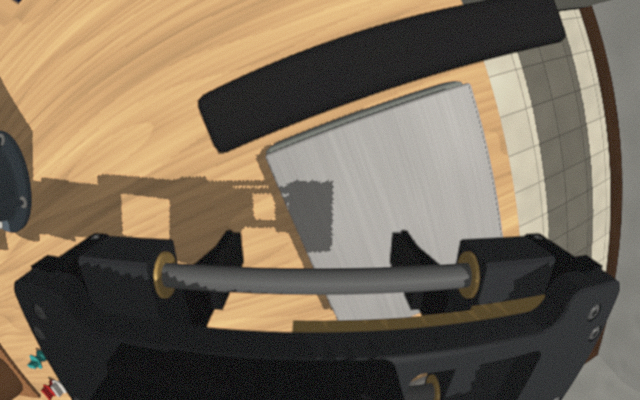

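The scene view shows the bare plug at (216,250), with turquoise at (194,228) and red at (175,275). The coupler is at (320,195), with its arms running to (355,182) and (272,250). In the side view the plug is at (345,284) and the coupler at (309,200). Next I'll turn these into positions.

```bash
python3 - <<'E'
from h import *
out={}
for n in ['scene','side']:
    c=dict(np.load(n+'.npz')); P=cloud(c); hsv=cv2.cvtColor(c['color'],cv2.COLOR_BGR2HSV)
    low=(hsv[...,1]<70)
    m=(P[...,2]>0.008)&(P[...,2]<0.25)&(P[...,0]>.3)&(P[...,0]<1.1)&(abs(P[...,1])<.6)
    k,l,s,ce=cv2.connectedComponentsWithStats(m.astype(np.uint8))
    for i in range(1,k):
        if s[i,4]<60: continue
        q=P[l==i]; print(n,ce[i].round(),s[i,4],'med',np.median(q,0).round(3),'min',q.min(0).round(3),'max',q.max(0).round(3),'bgr',c['color'][l==i].mean(0).round())
    for s_ in ([(300,170,370,260),(200,225,240,270)] if n=='scene' else [(270,170,350,255),(325,265,365,302)]):
        x0,y0,x1,y1=s_; im=cv2.resize(c['color'][y0:y1,x0:x1],None,fx=7 if x1-x0>50 else 12,fy=7 if x1-x0>50 else 12,interpolation=cv2.INTER_CUBIC); cv2.imwrite(f'pics/{n}_{x0}.png',im)
    # top of coupler/plug
    for nm,(a,b) in {'mouth':(.112,.135),'bartop':(.050,.07)}.items():
        mm=m&(P[...,2]>a)&(P[...,2]<b)
        k,l,s,ce=cv2.connectedComponentsWithStats(mm.astype(np.uint8))
        for i in range(1,k):
            if s[i,4]<15: continue
            q=P[l==i]; print('  ',nm,ce[i].round(),s[i,4],q.mean(0).round(4),q.min(0).round(3),q.max(0).round(3))
E
```

```text
scene [482. 108.] 1655 med [0.382 0.551 0.057] min [0.3   0.537 0.008] max [0.434 0.6   0.084] bgr [60. 62. 63.]
scene [404. 162.] 1133 med [0.472 0.23  0.069] min [0.413 0.199 0.008] max [0.501 0.284 0.075] bgr [ 99. 106. 112.]
scene [604. 187.] 2891 med [0.755 0.575 0.049] min [0.66  0.555 0.008] max [0.86  0.6   0.082] bgr [61. 64. 65.]
scene [320. 220.] 3993 med [ 0.54  -0.037  0.046] min [ 0.459 -0.111  0.008] max [0.589 0.063 0.122] bgr [71. 74. 77.]
scene [463. 205.] 1511 med [0.661 0.244 0.07 ] min [0.616 0.223 0.008] max [0.685 0.292 0.099] bgr [62. 70. 79.]
scene [194. 226.] 462 med [ 0.404 -0.268  0.04 ] min [ 0.387 -0.29   0.008] max [ 0.421 -0.243  0.064] bgr [66. 72. 40.]
scene [217. 250.] 493 med [ 0.494 -0.247  0.039] min [ 0.46  -0.269  0.008] max [ 0.51  -0.223  0.064] bgr [ 94. 100. 105.]
scene [ 41. 305.] 4645 med [ 0.47  -0.578  0.019] min [ 0.3   -0.6    0.008] max [ 0.573 -0.548  0.093] bgr [45. 63. 84.]
scene [175. 273.] 549 med [ 0.512 -0.338  0.039] min [ 0.48  -0.361  0.008] max [ 0.527 -0.315  0.063] bgr [30. 34. 95.]
scene [261. 307.] 2952 med [ 0.666 -0.
[... 2675 characters left out ...]
581] [0.654 0.556 0.05 ] [0.914 0.6   0.07 ]
   bartop [190. 141.] 252 [0.3616 0.5506 0.0576] [0.3   0.533 0.05 ] [0.429 0.578 0.063]
   bartop [302. 158.] 133 [0.6334 0.2369 0.0607] [0.608 0.221 0.05 ] [0.677 0.28  0.07 ]
   bartop [248. 178.] 151 [0.4449 0.2134 0.0612] [0.413 0.198 0.05 ] [0.489 0.266 0.07 ]
   bartop [310. 218.] 171 [ 0.5137 -0.0372  0.0561] [ 0.491 -0.054  0.05 ] [0.546 0.002 0.07 ]
   bartop [345. 275.] 141 [ 0.4828 -0.2494  0.0581] [ 0.464 -0.259  0.05 ] [ 0.503 -0.237  0.064]
   bartop [313. 298.] 130 [ 0.394  -0.2704  0.0591] [ 0.388 -0.288  0.051] [ 0.402 -0.247  0.064]
   bartop [377. 301.] 154 [ 0.5    -0.3411  0.0587] [ 0.481 -0.346  0.05 ] [ 0.522 -0.332  0.064]
```

```bash
cat > meas.py <<'E'
from h import *
def comb():
    Q=[]
    for n in ['scene','side']:
        c=dict(np.load(n+'.npz')); Q.append(cloud(c).reshape(-1,3))
    return Q
def sel(q,lo,hi): return q[np.all((q>lo)&(q<hi),1)]
E
python3 - <<'E'
from meas import *
from scipy.optimize import least_squares
for i,q in enumerate(comb()+[np.vstack(comb())]):
    t=sel(q,[.44,-.29,.058],[.53,-.2,.07]); mn,sz,an=cv2.minAreaRect((t[:,:2]*1000).astype(np.float32))
    cc=t[:,:2].mean(0); w,v=np.linalg.eigh(np.cov(t[:,:2].T)); print(i,'bar rect',mn,sz,an,'mean',cc,'axis deg',np.degrees(np.arctan2(v[1,1],v[0,1])),'top',np.median(t[:,2]),len(t))
    f=sel(q,[.44,-.29,.033],[.53,-.2,.043]); mn,r=cv2.minEnclosingCircle((f[:,:2]*1000).astype(np.float32)); print('  flange',mn,r,np.median(f[:,2]))
    m=sel(q,[.48,-.06,.115],[.56,.01,.124])
    mn,r=cv2.minEnclosingCircle((m[:,:2]*1000).astype(np.float32)); print('  mouth',mn,r,np.median(m[:,2]),len(m))
    for lo,hi in (([.44,.01,.09],[.6,.08,.13]),([.44,-.13,.09],[.6,-.062,.13])):
        a=sel(q,lo,hi)
        w,v=np.linalg.eigh(np.cov(a.T)); print('  arm',a.mean(0).round(4),v[:,2].round(3),'ymin/max',a.min(0).round(4),a.max(0).round(4),len(a))
        for y0 in np.arange(lo[1],hi[1],.01):
            s=a[(a[:,1]>y0)&(a[:,1]<y0+.01)]
            if len(s)>3: print('    y',y0.round(3),s.mean(0).round(4),s[:,0].min().round(4),s[:,0].max().round(4),'z',s[:,2].min().round(4),s[:,2].max().round(4))
    b=sel(q,[.44,-.13,.04],[.61,.06,.048]); mn,sz,an=cv2.minAreaRect((b[:,:2]*1000).astype(np.float32)); print('  box',mn,sz,an)
E
```

```text
0 bar rect (485.75103759765625, -245.84991455078125) (10.473901748657227, 41.116722106933594) 71.06290435791016 mean [ 0.48710732 -0.24635213] axis deg 161.8827223134134 top 0.06076548842963514 89
  flange (484.9449768066406, -247.5024871826172) 25.332195281982422 0.03903052563616338
  mouth (521.6630859375, -25.510183334350586) 34.976829528808594 0.11864538460930812 302
  arm [0.5242 0.0357 0.1183] [ 0.011  1.    -0.022] ymin/max [0.5138 0.0101 0.1122] [0.5322 0.0633 0.1209] 157
    y 0.01 [0.524  0.0148 0.1186] 0.5146 0.5312 z 0.1148 0.1205
    y 0.02 [0.5235 0.0248 0.1186] 0.5138 0.5314 z 0.1163 0.1203
    y 0.03 [0.5244 0.0348 0.1182] 0.5156 0.5317 z 0.1134 0.1209
    y 0.04 [0.5245 0.0448 0.1182] 0.5157 0.5322 z 0.1122 0.1209
    y 0.05 [0.5249 0.0546 0.1178] 0.5154 0.5319 z 0.1123 0.1209
    y 0.06 [0.5214 0.0618 0.1181] 0.5181 0.5255 z 0.1165 0.1197
  arm [ 0.5215 -0.0869  0.1155] [0.034 0.993 0.11 ] ymin/max [ 0.511  -0.1109  0.108 ] [ 0.5292 -0.0621  0.1204] 173
    y -0.12 [ 0.5197 -0.1104  0.1134] 0.5168 0.5223 z 0.1115 0.1149
    y -0.11 [ 0.521  -0.1047  0.1135] 0.511 0.
[... 2618 characters left out ...]
1123 0.1211
    y 0.06 [0.5217 0.0619 0.1179] 0.5171 0.5258 z 0.1165 0.1197
  arm [ 0.5198 -0.0879  0.1155] [-0.042 -0.994 -0.104] ymin/max [ 0.5101 -0.1121  0.108 ] [ 0.5292 -0.0621  0.1204] 282
    y -0.12 [ 0.5181 -0.1107  0.1126] 0.5139 0.5223 z 0.1095 0.1172
    y -0.11 [ 0.5193 -0.1049  0.1138] 0.5101 0.5284 z 0.108 0.1169
    y -0.1 [ 0.5195 -0.0949  0.1149] 0.5104 0.5284 z 0.1101 0.1179
    y -0.09 [ 0.5197 -0.0851  0.1158] 0.5108 0.5287 z 0.111 0.1196
    y -0.08 [ 0.5203 -0.0751  0.1168] 0.5101 0.5292 z 0.11 0.1194
    y -0.07 [ 0.5209 -0.0662  0.1177] 0.5108 0.5287 z 0.1141 0.1204
  box (521.39990234375, -25.48413848876953) (131.90350341796875, 134.3211669921875) 89.47770690917969
```

View pics/scene_300.png

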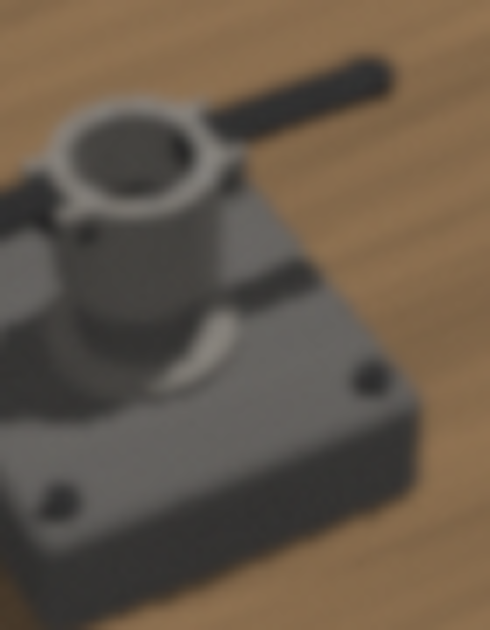

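View pics/side_270.png

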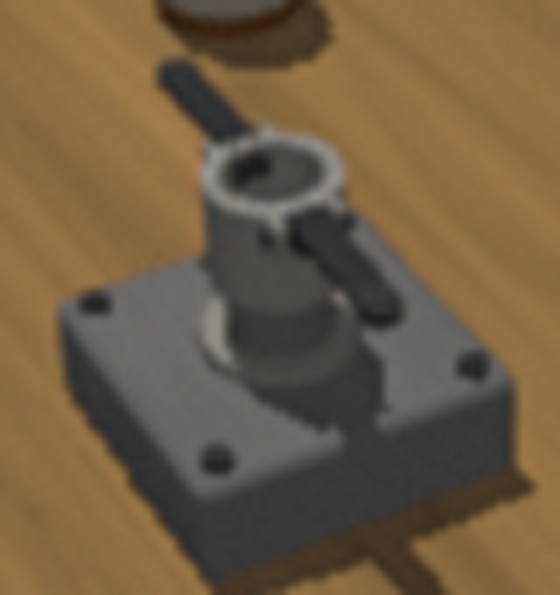

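Emit:
{"op": "step_arm", "data": {
  "slide": [
    [-15,-15,0],
    [-25,-31,0],
    [-25,-31,0],
    [-25,-31,0],
    [-25,-31,0],
    [-25,-31,0],
    [-25,-31,0],
    [-25,-31,0],
    [-25,-31,0],
    [-25,-31,0],
    [-25,-31,0],
    [-25,-31,0],
    [-25,-31,0],
    [-25,-31,0],
    [-25,-31,0],
    [-25,-31,0],
    [-25,-31,0],
    [-25,-31,0],
    [-20,-25,0],
    [-10,-12,0]
  ],
  "twist": [0,0,0,0,0,0,0,0,0,0,0,0,0,0,0,0,0,0,0,0],
  "jaw": 60,
  "force": 40
}}

```text
time: 1.82
position: [0.4566, -0.1308, 0.2397]
tool_rot: [0.185, 0.983, -0.001, 0.001]
ft_force: [0.7, -0.1, 0.1]
grip_width: 0.0598
```

```bash
cat >> h.py <<'E'
def to(x,y,z,yang=None):
    o=robot.get_obs(); r=R.from_quat(o['tool_rot']); p=o['position']
    M=r.as_matrix(); ya=np.degrees(np.arctan2(M[1,1],M[0,1]))
    print('t',round(o['time'],2),'pos',p.round(4),'yang',ya.round(2),'tilt',np.degrees(np.arccos(-M[2,2])).round(2),'F',o['ft_force'].round(1),'w',round(o['grip_width']*1000,1))
    tw=0
    if yang is not None: tw=(ya-yang+90)%180-90
    print('slide mm now',(r.inv().apply(np.array([x,y,z])-p)*1000).round(1),'twist',round(tw,2))
    r2=r*R.from_rotvec([0,0,np.radians(tw)])
    print('slide mm after twist',(r2.inv().apply(np.array([x,y,z])-p)*1000).round(1))
E
python3 -c "
from h import *
to(.4847,-.2473,.24,71.7)"
```

```text
t 1.82 pos [ 0.4566 -0.1308  0.2397] yang 68.68 tilt 0.18 F [ 0.7 -0.1  0.1] w 59.8
slide mm now [-68.5 -98.3  -0. ] twist -3.02
slide mm after twist [ -63.3 -101.8   -0. ]
```

Emit:
{"op": "step_arm", "data": {
  "slide": [
    [0,0,0],
    [-21,-34,0],
    [-21,-34,0],
    [-21,-34,30],
    [0,0,40],
    [0,0,30],
    [0,0,0],
    [0,0,0]
  ],
  "twist": [-3,0,0,0,0,0,0,0]
}}

```text
time: 2.48
position: [0.4802, -0.2351, 0.1432]
tool_rot: [0.157, 0.988, 0.001, -0.002]
ft_force: [0.6, -0.8, 0.6]
grip_width: 0.0601
```

```bash
python3 -c "
from h import *
to(.4847,-.2473,.059,71.7)
cam('wrist','w1.png');cam('side','s1.png')"
```

```text
t 2.48 pos [ 0.4802 -0.2351  0.1432] yang 71.89 tilt 0.32 F [ 0.6 -0.8  0.6] w 60.1
slide mm now [ -8.5 -10.4  84.1] twist 0.19
slide mm after twist [ -8.5 -10.3  84.1]
```

View pics/w1.png

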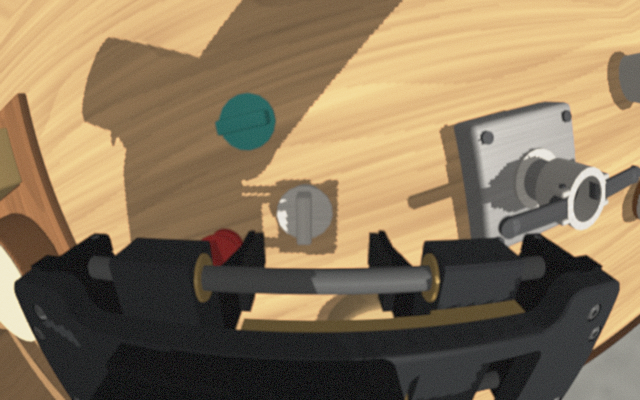

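View pics/s1.png

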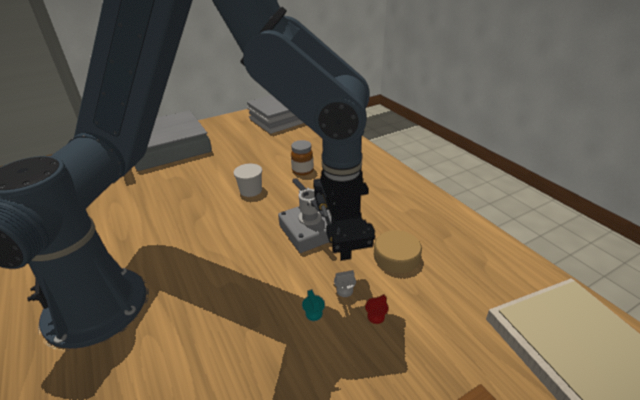

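The wrist view shows the plug bar at (303,215), square to the jaws and slightly left of their middle at about x=314. That agrees with the measured -10 mm in y.

Emit:
{"op": "step_arm", "data": {
  "slide": [
    [-8.5,-10.4,0],
    [0,0,20],
    [0,0,25],
    [0,0,20],
    [0,0,12],
    [0,0,5],
    [0,0,2],
    [0,0,0],
    [0,0,0]
  ],
  "twist": [0,0,0,0,0,0,0,0,0]
}}

```text
time: 3.33
position: [0.4874, -0.25, 0.0619]
tool_rot: [0.157, 0.988, -0.001, 0.001]
ft_force: [0.0, 0.2, -0.0]
grip_width: 0.06
```

```bash
python3 -c "
from h import *
to(.4847,-.2473,.059,71.7)"
```

```text
t 3.33 pos [ 0.4874 -0.25    0.0619] yang 71.88 tilt 0.18 F [ 0.   0.2 -0. ] w 60.0
slide mm now [3.4 1.7 2.9] twist 0.18
slide mm after twist [3.4 1.7 2.9]
```

Emit:
{"op": "step_arm", "data": {
  "slide": [
    [3.4,1.7,1],
    [0,0,1.5],
    [0,0,0],
    [0,0,0]
  ],
  "twist": [0,0,0,0]
}}

```text
time: 3.67
position: [0.4837, -0.2464, 0.0583]
tool_rot: [0.157, 0.988, -0.0, 0.0]
ft_force: [0.3, -0.3, 0.2]
grip_width: 0.0602
```

Emit:
{"op": "step_arm", "data": {
  "slide": [
    [0,0,0],
    [0,0,0],
    [0,0,0],
    [0,0,0],
    [0,0,0],
    [0,0,0],
    [0,0,0],
    [0,0,0]
  ],
  "twist": [0,0,0,0,0,0,0,0],
  "jaw": 0,
  "force": 40
}}

```text
time: 4.33
position: [0.4836, -0.2465, 0.058]
tool_rot: [0.158, 0.988, -0.0, -0.0]
ft_force: [-0.7, -0.4, 0.3]
grip_width: 0.0144
```

```bash
python3 -c "
from h import *
to(.4847,-.2473,.2,71.7)
cam('side','s2.png')"
```

```text
t 4.33 pos [ 0.4836 -0.2465  0.058 ] yang 71.87 tilt 0.0 F [-0.7 -0.4  0.3] w 14.4
slide mm now [  -1.2   -0.4 -142. ] twist 0.17
slide mm after twist [  -1.3   -0.4 -142. ]
```

Emit:
{"op": "step_arm", "data": {
  "slide": [
    [0,0,0],
    [0,0,0],
    [0,0,0],
    [0,0,0],
    [0,0,0]
  ],
  "twist": [0,0,0,0,0]
}}

```text
time: 4.8
position: [0.4836, -0.2465, 0.058]
tool_rot: [0.158, 0.988, -0.0, -0.0]
ft_force: [-0.6, 0.0, -0.8]
grip_width: 0.0116
```

Emit:
{"op": "step_arm", "data": {
  "slide": [
    [0,0,-5],
    [0,0,-15],
    [0,0,-25],
    [0,0,-30],
    [0,0,-30],
    [0,0,-25],
    [0,0,-12],
    [0,0,0],
    [0,0,0],
    [0,0,0]
  ],
  "twist": [0,0,0,0,0,0,0,0,0,0]
}}

```text
time: 5.63
position: [0.4827, -0.2457, 0.1989]
tool_rot: [0.158, 0.988, 0.001, -0.001]
ft_force: [0.4, 0.1, -2.7]
grip_width: 0.0116
```

```bash
python3 -c "
from h import *
to(.521,-.0248,.2,88.5)
c=cam('side','s3.png');cam('scene','sc3.png')
"
```

```text
t 5.63 pos [ 0.4827 -0.2457  0.1989] yang 71.87 tilt 0.17 F [ 0.4  0.1 -2.7] w 11.6
slide mm now [ 32.3 221.8  -0.8] twist -16.63
slide mm after twist [-32.6 221.8  -0.8]
```

View pics/s3.png

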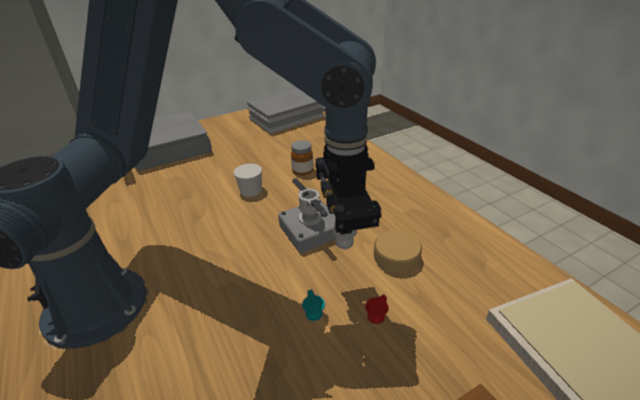

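The plug is held under the gripper at (345,240) in the side view, and the wrist force shows its weight. I'll turn it and carry it over, stopping above the mouth.

Emit:
{"op": "step_arm", "data": {
  "slide": [
    [0,0,0],
    [0,0,0],
    [0,0,0],
    [0,0,0],
    [-5,30,0],
    [-6,40,0],
    [-6,40,0],
    [-6,40,0],
    [-6,35,0],
    [-3,22,0],
    [-0.6,14.8,0],
    [0,0,0],
    [0,0,0],
    [0,0,0]
  ],
  "twist": [-4,-6,-6,-0.6,0,0,0,0,0,0,0,0,0,0]
}}

```text
time: 6.9
position: [0.522, -0.0261, 0.1995]
tool_rot: [0.014, 1.0, -0.0, -0.0]
ft_force: [0.8, 0.3, -3.0]
grip_width: 0.0117
```

```bash
python3 -c "
from h import *
to(.521,-.0248,.2,88.5)
for n in ['side','scene']:
    c=cam(n,n+'4.png'); x=(265,110) if n=='side' else (270,100)
    cv2.imwrite('pics/%s4z.png'%n,cv2.resize(c['color'][x[1]:x[1]+140,x[0]:x[0]+100],None,fx=4,fy=4,interpolation=cv2.INTER_CUBIC))
"
```

```text
t 6.9 pos [ 0.522  -0.0261  0.1995] yang 88.41 tilt 0.05 F [ 0.8  0.3 -3. ] w 11.7
slide mm now [ 1.1  1.3 -0.5] twist -0.09
slide mm after twist [ 1.1  1.3 -0.5]
```

View pics/side4z.png

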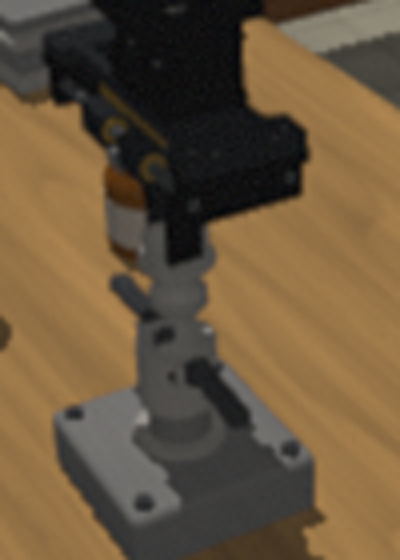

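View pics/scene4z.png

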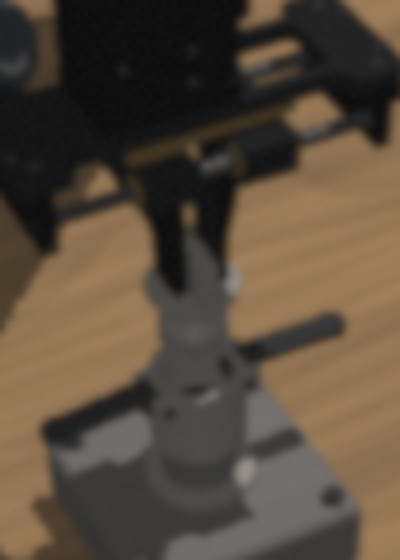

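```bash
python3 - <<'E'
from meas import *
from scipy.optimize import least_squares
def fit(p,x0,r=None):
    f=(lambda a: np.hypot(p[:,0]-a[0],p[:,1]-a[1])-(r if r else a[2]))
    s=least_squares(f,list(x0)+([] if r else [.02]),loss='soft_l1',f_scale=.001); return s.x.round(4),np.sqrt(np.mean(s.fun**2)).round(4),len(p)
def near(q,c,r): return q[np.hypot(q[:,0]-c[0],q[:,1]-c[1])<r]
Q=comb()
for i,q in enumerate(Q+[np.vstack(Q)]):
    for z in [(.08,.09),(.09,.10),(.065,.08)]:
        p=near(q[(q[:,2]>z[0])&(q[:,2]<z[1])],(.521,-.025),.027); print(i,'barrel',z,fit(p,(.521,-.025)))
    for z in [(.147,.157),(.147,.154)]:
        p=near(q[(q[:,2]>z[0])&(q[:,2]<z[1])],(.521,-.025),.03); print(i,'stem',z,fit(p,(.521,-.025)),fit(p,(.521,-.025),.018))
    p=near(q[(q[:,2]>.174)&(q[:,2]<.183)],(.521,-.025),.03); print(i,'flange',fit(p,(.521,-.025)),fit(p,(.521,-.025),.024), p[:,2].min(),p[:,2].max())
E
```

```text
0 barrel (0.08, 0.09) (array([ 0.5223, -0.0245,  0.0239]), np.float64(0.0011), 83)
0 barrel (0.09, 0.1) (array([ 0.5243, -0.0249,  0.0222]), np.float64(0.0023), 133)
0 barrel (0.065, 0.08) (array([ 0.5159, -0.0216,  0.0272]), np.float64(0.0025), 56)
0 stem (0.147, 0.157) (array([ 0.5236, -0.0259,  0.0178]), np.float64(0.0011), 61) (array([ 0.5234, -0.0258]), np.float64(0.0011), 61)
0 stem (0.147, 0.154) (array([ 0.5235, -0.0259,  0.0179]), np.float64(0.0008), 41) (array([ 0.5233, -0.0258]), np.float64(0.0008), 41)
0 flange (array([ 0.5241, -0.0257,  0.0209]), np.float64(0.0033), 150) (array([ 0.5205, -0.0238]), np.float64(0.0038), 150) 0.17597738410359043 0.18290305171503407
1 barrel (0.08, 0.09) (array([ 0.5206, -0.0241,  0.0257]), np.float64(0.0009), 48)
1 barrel (0.09, 0.1) (array([ 0.5176, -0.0265,  0.0224]), np.float64(0.0013), 59)
1 barrel (0.065, 0.08) (array([ 0.5187, -0.0247,  0.021 ]), np.float64(0.0024), 50)
1 stem (0.147, 0.157) (array([ 0.5224, -0.0261,  0.0174]), np.float64(0.0012), 52) (array([ 0.5228, -0.0255]), np.float64(0.0012), 52)
1 stem (0.147, 0.154) (array([ 0
[... 249 characters left out ...]
1514876524012
2 barrel (0.08, 0.09) (array([ 0.5204, -0.0239,  0.0255]), np.float64(0.0013), 131)
2 barrel (0.09, 0.1) (array([ 0.5224, -0.0274,  0.0227]), np.float64(0.0029), 192)
2 barrel (0.065, 0.08) (array([ 0.5201, -0.0232,  0.0231]), np.float64(0.0025), 106)
2 stem (0.147, 0.157) (array([ 0.5231, -0.0256,  0.0181]), np.float64(0.0011), 113) (array([ 0.5232, -0.0257]), np.float64(0.0011), 113)
2 stem (0.147, 0.154) (array([ 0.5229, -0.0255,  0.0183]), np.float64(0.0009), 75) (array([ 0.5231, -0.0258]), np.float64(0.001), 75)
2 flange (array([ 0.5233, -0.0254,  0.0213]), np.float64(0.0035), 237) (array([ 0.5218, -0.0232]), np.float64(0.0041), 237) 0.17597738410359043 0.18291514876524012
```

```bash
python3 - <<'E'
from meas import *
for n in ['scene','side']:
    c=dict(np.load(n+'.npz')); im=cv2.imread(f'pics/{n}0.png'); g=cv2.cvtColor(im,cv2.COLOR_BGR2GRAY)
    S=8 # px/mm -> 4
    xs=np.arange(.48,.5605,.00025); ys=np.arange(-.065,.0155,.00025)
    X,Y=np.meshgrid(xs,ys); W=np.stack([X,Y,np.full_like(X,.119)],-1).reshape(-1,3)
    p=R.from_quat(c['orientation']).inv().apply(W-c['origin']); K=c['camera_matrix']
    u=(K[0,0]*p[:,0]/p[:,2]+K[0,2]).reshape(X.shape).astype(np.float32); v=(K[1,1]*p[:,1]/p[:,2]+K[1,2]).reshape(X.shape).astype(np.float32)
    w=cv2.remap(g,u,v,cv2.INTER_CUBIC); w=cv2.normalize(w,None,0,255,cv2.NORM_MINMAX)
    o=cv2.cvtColor(w,cv2.COLOR_GRAY2BGR)
    cx,cy=(.521-.48)/.00025,(-.0248+.065)/.00025
    for r in (.019,.0255): cv2.circle(o,(int(cx),int(cy)),int(r/.00025),(0,0,255) if r>.02 else (0,255,0),1)
    cv2.imwrite(f'pics/rim_{n}.png',o)
    th=cv2.adaptiveThreshold(w,255,cv2.ADAPTIVE_THRESH_MEAN_C,cv2.THRESH_BINARY,81,12)
    # annulus matched centre: maximise ring mean brightness contrast 19.5-25 vs inside
    best=[]
    rr=np.zeros((221,221),np.float32); yy,xx=np.mgrid[-110:111,-110:111]*.00025; rad=np.hypot(xx,yy)
    ring=((rad>.0195)&(rad<.025)).astype(np.float32); ins=((rad<.0185)&(rad>.012)).astype(np.float32); out=((rad>.026)&(rad<.0275)).astype(np.float32)
    k=ring/ring.sum()-.5*ins/ins.sum()-.5*out/out.sum()
    resp=cv2.filter2D(w.astype(np.float32),-1,k); sub=resp[110:-110,110:-110]; j,i=np.unravel_index(sub.argmax(),sub.shape)
    print(n,xs[i+110],ys[j+110],sub.max())
E
python3 -c "
import cv2,numpy as np
cv2.imwrite('pics/rim.png',np.hstack([cv2.imread('pics/rim_scene.png'),cv2.imread('pics/rim_side.png')]))"
```

```text
scene 0.5197499999999956 -0.024499999999999966 81.22065
side 0.5199999999999956 -0.024249999999999966 73.08057
```

View pics/rim.png

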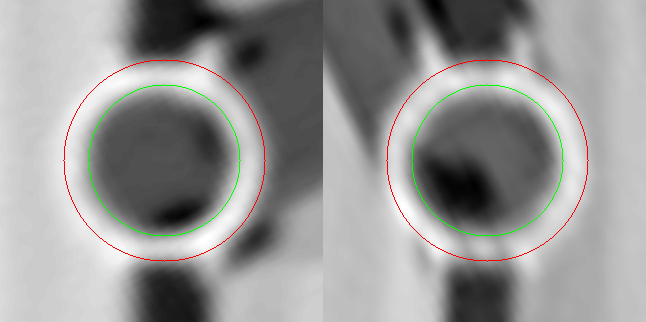

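The rim circles fit in both views, with the mouth at about (0.520, -0.0245). The stem fit is about (0.523, -0.0257). I'll correct by about 3 mm and lower gently.

Emit:
{"op": "step_arm", "data": {
  "slide": [
    [2.7,1.5,0],
    [0,0,5],
    [0,0,7],
    [0,0,7],
    [0,0,3],
    [0,0,3],
    [0,0,3],
    [0,0,2],
    [0,0,0],
    [0,0,0]
  ],
  "twist": [0,0,0,0,0,0,0,0,0,0]
}}

```text
time: 7.83
position: [0.5196, -0.024, 0.17]
tool_rot: [0.013, 1.0, -0.0, 0.0]
ft_force: [0.3, -0.5, -3.1]
grip_width: 0.0121
```

```bash
python3 -c "
from h import *
to(.520,-.0245,.142,88.5)
for n in ['side','scene']:
    c=cam(n,n+'5.png'); x=(265,110) if n=='side' else (270,100)
    cv2.imwrite('pics/%s5z.png'%n,cv2.resize(c['color'][x[1]:x[1]+140,x[0]:x[0]+100],None,fx=4,fy=4,interpolation=cv2.INTER_CUBIC))
"
```

```text
t 7.83 pos [ 0.5196 -0.024   0.17  ] yang 88.48 tilt 0.0 F [ 0.3 -0.5 -3.1] w 12.1
slide mm now [-0.4 -0.5 28. ] twist -0.02
slide mm after twist [-0.4 -0.5 28. ]
```

View pics/side5z.png

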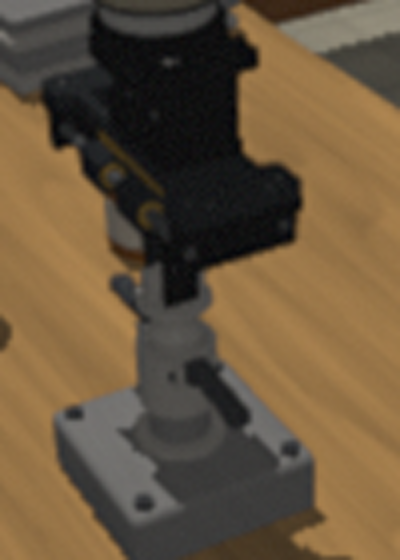

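The nose is in the mouth with no side force, so I'll go on down.

Emit:
{"op": "step_arm", "data": {
  "slide": [
    [0,0,2],
    [0,0,2],
    [0,0,3],
    [0,0,3],
    [0,0,3],
    [0,0,3],
    [0,0,1],
    [0,0,0],
    [0,0,0]
  ],
  "twist": [0,0,0,0,0,0,0,0,0]
}}

```text
time: 8.68
position: [0.5195, -0.0241, 0.1529]
tool_rot: [0.013, 1.0, 0.0, -0.0]
ft_force: [-0.4, -0.1, -2.8]
grip_width: 0.0116
```

Emit:
{"op": "step_arm", "data": {
  "slide": [
    [0,0,1],
    [0,0,1],
    [0,0,1],
    [0,0,1],
    [0,0,1],
    [0,0,1],
    [0,0,1],
    [0,0,0],
    [0,0,0]
  ],
  "twist": [0,0,0,0,0,0,0,0,0]
}}

```text
time: 9.43
position: [0.5196, -0.0241, 0.147]
tool_rot: [0.013, 1.0, -0.0, 0.0]
ft_force: [-1.9, 0.2, 5.8]
grip_width: 0.0113
```

Emit:
{"op": "step_arm", "data": {
  "slide": [
    [0,0,1],
    [0,0,1],
    [0,0,1],
    [0,0,0],
    [0,0,0]
  ],
  "twist": [0,0,0,0,0]
}}

```text
time: 9.85
position: [0.5197, -0.0241, 0.1445]
tool_rot: [0.013, 1.0, -0.0, 0.001]
ft_force: [-2.8, 0.5, 9.4]
grip_width: 0.0119
```

Emit:
{"op": "step_arm", "data": {
  "slide": [
    [0,0,1],
    [0,0,1],
    [0,0,0],
    [0,0,0]
  ],
  "twist": [0,0,0,0]
}}

```text
time: 10.18
position: [0.5197, -0.0241, 0.1429]
tool_rot: [0.013, 1.0, -0.0, 0.001]
ft_force: [-3.3, -0.2, 11.7]
grip_width: 0.0122
```

Emit:
{"op": "step_arm", "data": {
  "slide": [
    [0,0,1],
    [0,0,1],
    [0,0,0],
    [0,0,0],
    [0,0,0]
  ],
  "twist": [0,0,0,0,0]
}}

```text
time: 10.6
position: [0.5198, -0.0242, 0.142]
tool_rot: [0.013, 1.0, -0.0, 0.001]
ft_force: [-5.0, 0.9, 19.9]
grip_width: 0.0119
```

Emit:
{"op": "step_arm", "data": {
  "slide": [
    [0,0,1],
    [0,0,1],
    [0,0,0],
    [0,0,0]
  ],
  "twist": [0,0,0,0]
}}

```text
time: 10.93
position: [0.5198, -0.0242, 0.1419]
tool_rot: [0.013, 1.0, -0.001, 0.001]
ft_force: [-8.8, 0.8, 34.4]
grip_width: 0.0119
```

The flange met the rim: z stops at 0.142 as predicted while the force climbs. I'll hold briefly, ease off the excess, then release with the jaws opening over the arms.

Emit:
{"op": "step_arm", "data": {
  "slide": [
    [0,0,0],
    [0,0,0],
    [0,0,0],
    [0,0,-1.5],
    [0,0,-1.5],
    [0,0,0],
    [0,0,0]
  ],
  "twist": [0,0,0,0,0,0,0]
}}

```text
time: 11.52
position: [0.5198, -0.0241, 0.1423]
tool_rot: [0.013, 1.0, -0.0, 0.001]
ft_force: [-2.7, -0.4, 15.2]
grip_width: 0.0116
```

```bash
python3 -c "
from h import *
to(.520,-.0245,.15,88.5)
for n in ['side','scene']:
    c=cam(n,n+'6.png'); x=(265,110) if n=='side' else (270,100)
    cv2.imwrite('pics/%s6z.png'%n,cv2.resize(c['color'][x[1]:x[1]+140,x[0]:x[0]+100],None,fx=4,fy=4,interpolation=cv2.INTER_CUBIC))
"
```

```text
t 11.52 pos [ 0.5198 -0.0241  0.1423] yang 88.49 tilt 0.1 F [-2.7 -0.4 15.2] w 11.6
slide mm now [-0.2 -0.4 -7.7] twist -0.01
slide mm after twist [-0.2 -0.4 -7.7]
```

View pics/side6z.png

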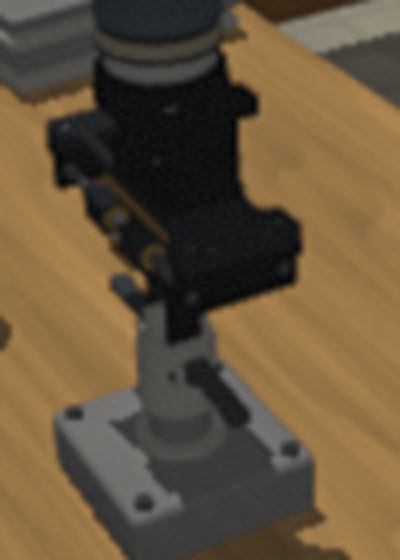

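View pics/scene6z.png

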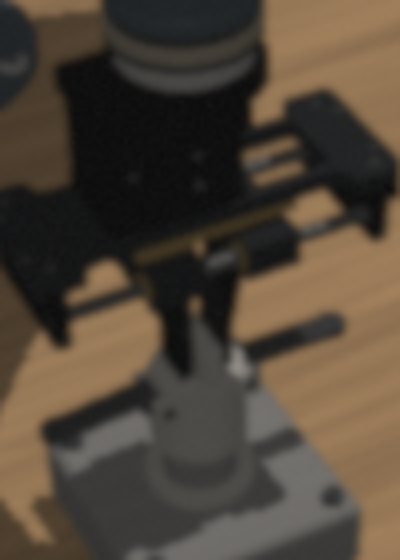

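The pictures show the flange sitting on the rim. I'll ease up until the grip is nearly unloaded, then open.

Emit:
{"op": "step_arm", "data": {
  "slide": [
    [0,0,-1.5],
    [0,0,-1.5],
    [0,0,0],
    [0,0,0]
  ],
  "twist": [0,0,0,0]
}}

```text
time: 11.95
position: [0.5198, -0.0241, 0.1437]
tool_rot: [0.013, 1.0, -0.0, 0.0]
ft_force: [-0.8, 0.6, 6.8]
grip_width: 0.0119
```

Emit:
{"op": "step_arm", "data": {
  "slide": [
    [0,0,0],
    [0,0,0],
    [0,0,-1],
    [0,0,-1],
    [0,0,0],
    [0,0,0],
    [0,0,0],
    [0,0,0],
    [0,0,0],
    [0,0,0]
  ],
  "twist": [0,0,0,0,0,0,0,0,0,0],
  "jaw": 87
}}

```text
time: 12.78
position: [0.5195, -0.024, 0.145]
tool_rot: [0.013, 1.0, 0.0, -0.0]
ft_force: [-0.0, -0.8, -0.5]
grip_width: 0.0704
```

```bash
python3 -c "
from h import *
to(.520,-.0245,.13,88.5)
for n in ['side','scene']:
    c=cam(n,n+'7.png'); x=(265,110) if n=='side' else (270,100)
    cv2.imwrite('pics/%s7z.png'%n,cv2.resize(c['color'][x[1]:x[1]+140,x[0]:x[0]+100],None,fx=4,fy=4,interpolation=cv2.INTER_CUBIC))
"
```

```text
t 12.78 pos [ 0.5195 -0.024   0.145 ] yang 88.47 tilt 0.0 F [-0.  -0.8 -0.5] w 70.4
slide mm now [-0.5 -0.4 15. ] twist -0.03
slide mm after twist [-0.5 -0.4 15. ]
```

View pics/side7z.png

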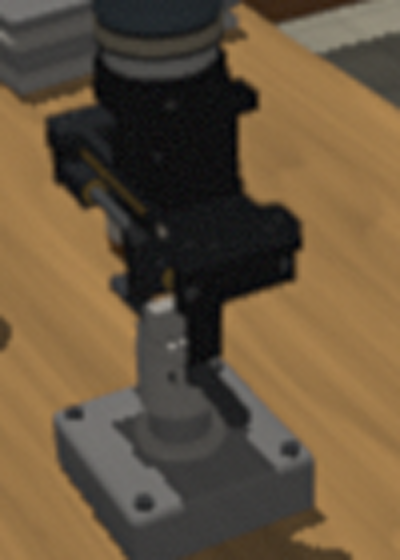

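View pics/scene7z.png

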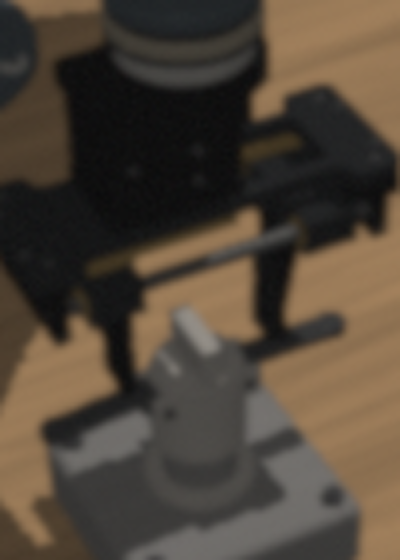

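The plug stands in the coupler, and the fingers are over both arms with nothing touched. Now I'll push both arms down together.

Emit:
{"op": "step_arm", "data": {
  "slide": [
    [-0.4,-0.4,0],
    [0,0,0],
    [0,0,0],
    [0,0,2],
    [0,0,2],
    [0,0,2],
    [0,0,1],
    [0,0,1],
    [0,0,1],
    [0,0,1],
    [0,0,1],
    [0,0,0]
  ],
  "twist": [0,0,0,0,0,0,0,0,0,0,0,0]
}}

```text
time: 13.88
position: [0.5198, -0.0243, 0.1344]
tool_rot: [0.013, 1.0, 0.0, 0.0]
ft_force: [-0.9, 1.8, 3.8]
grip_width: 0.0873
```

Emit:
{"op": "step_arm", "data": {
  "slide": [
    [0,0,1],
    [0,0,1],
    [0,0,1],
    [0,0,0]
  ],
  "twist": [0,0,0,0]
}}

```text
time: 14.22
position: [0.52, -0.0245, 0.1316]
tool_rot: [0.013, 1.0, -0.0, 0.0]
ft_force: [-1.1, 0.2, 5.5]
grip_width: 0.087
```

Emit:
{"op": "step_arm", "data": {
  "slide": [
    [0,0,1],
    [0,0,1],
    [0,0,1],
    [0,0,0]
  ],
  "twist": [0,0,0,0]
}}

```text
time: 14.55
position: [0.52, -0.0246, 0.1285]
tool_rot: [0.013, 1.0, -0.0, 0.0]
ft_force: [-0.4, 0.4, 5.1]
grip_width: 0.0871
```

Low forces, about 5 N in all. I'll continue.

Emit:
{"op": "step_arm", "data": {
  "slide": [
    [0,0,1],
    [0,0,1],
    [0,0,1],
    [0,0,1],
    [0,0,1],
    [0,0,0]
  ],
  "twist": [0,0,0,0,0,0]
}}

```text
time: 15.05
position: [0.5201, -0.0246, 0.1232]
tool_rot: [0.013, 1.0, -0.0, 0.0]
ft_force: [-0.3, 0.2, 5.2]
grip_width: 0.0873
```

Emit:
{"op": "step_arm", "data": {
  "slide": [
    [0,0,1],
    [0,0,1],
    [0,0,1],
    [0,0,1],
    [0,0,0]
  ],
  "twist": [0,0,0,0,0]
}}

```text
time: 15.47
position: [0.5203, -0.0246, 0.1193]
tool_rot: [0.013, 1.0, -0.0, 0.001]
ft_force: [-0.8, -0.1, 5.1]
grip_width: 0.0868
```

```bash
python3 -c "
from h import *
for n in ['side','scene']:
    c=cam(n,n+'8.png'); x=(265,110) if n=='side' else (270,100)
    cv2.imwrite('pics/%s8z.png'%n,cv2.resize(c['color'][x[1]:x[1]+140,x[0]:x[0]+100],None,fx=4,fy=4,interpolation=cv2.INTER_CUBIC))
a=[cv2.imread('pics/%s8z.png'%n) for n in ['side','scene']]
cv2.imwrite('pics/b8.png',np.hstack(a))
"
```

```text
(no output)
```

View pics/b8.png

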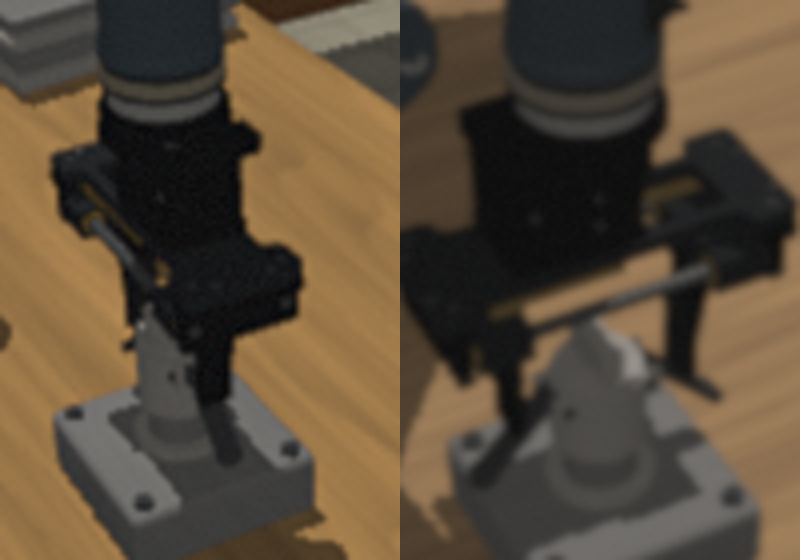

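Both arms are down about equally, and the plug is upright. I'll go on down.

Emit:
{"op": "step_arm", "data": {
  "slide": [
    [0,0,1],
    [0,0,1],
    [0,0,1],
    [0,0,1],
    [0,0,1],
    [0,0,0]
  ],
  "twist": [0,0,0,0,0,0]
}}

```text
time: 16.07
position: [0.5207, -0.0246, 0.1149]
tool_rot: [0.013, 1.0, -0.0, 0.001]
ft_force: [0.3, 0.6, 7.7]
grip_width: 0.0871
```

Emit:
{"op": "step_arm", "data": {
  "slide": [
    [0,0,1],
    [0,0,1],
    [0,0,1],
    [0,0,1],
    [0,0,1],
    [0,0,0]
  ],
  "twist": [0,0,0,0,0,0]
}}

```text
time: 16.57
position: [0.5212, -0.0247, 0.1101]
tool_rot: [0.013, 1.0, -0.0, 0.002]
ft_force: [-0.9, 0.6, 10.1]
grip_width: 0.0869
```

Emit:
{"op": "step_arm", "data": {
  "slide": [
    [0,0,1],
    [0,0,1],
    [0,0,1],
    [0,0,1],
    [0,0,0]
  ],
  "twist": [0,0,0,0,0]
}}

```text
time: 16.98
position: [0.5214, -0.0248, 0.106]
tool_rot: [0.013, 1.0, -0.0, 0.002]
ft_force: [0.9, 0.8, 7.2]
grip_width: 0.0869
```

Emit:
{"op": "step_arm", "data": {
  "slide": [
    [0,0,1],
    [0,0,1],
    [0,0,1],
    [0,0,1],
    [0,0,0]
  ],
  "twist": [0,0,0,0,0]
}}

```text
time: 17.4
position: [0.5213, -0.0247, 0.1017]
tool_rot: [0.013, 1.0, -0.0, 0.002]
ft_force: [-0.3, 0.3, 7.0]
grip_width: 0.0871
```

The force stays low, and the arms should be at about 1.15 rad. Now I'll squeeze them gently with the jaws.

Emit:
{"op": "step_arm", "data": {
  "slide": [
    [0,0,1],
    [0,0,0],
    [0,0,0],
    [0,0,0],
    [0,0,0]
  ],
  "twist": [0,0,0,0,0],
  "jaw": 78,
  "force": 10
}}

```text
time: 17.82
position: [0.5209, -0.0245, 0.0997]
tool_rot: [0.014, 1.0, -0.0, 0.001]
ft_force: [4.9, 1.0, -3.9]
grip_width: 0.0783
```

Emit:
{"op": "step_arm", "data": {
  "slide": [
    [0,0,0],
    [0,0,0],
    [0,0,0],
    [0,0,0],
    [0,0,0],
    [0,0,0]
  ],
  "twist": [0,0,0,0,0,0],
  "jaw": 70,
  "force": 10
}}

```text
time: 18.32
position: [0.5195, -0.0244, 0.0998]
tool_rot: [0.013, 1.0, 0.0, -0.0]
ft_force: [3.7, 0.1, -7.1]
grip_width: 0.0704
```

Emit:
{"op": "step_arm", "data": {
  "slide": [
    [0,0,0],
    [0,0,0],
    [0,0,0],
    [0,0,0],
    [0,0,0],
    [0,0,0]
  ],
  "twist": [0,0,0,0,0,0],
  "jaw": 62,
  "force": 10
}}

```text
time: 18.82
position: [0.519, -0.0244, 0.0995]
tool_rot: [0.013, 1.0, 0.0, -0.001]
ft_force: [1.8, 0.2, -12.6]
grip_width: 0.0644
```

Emit:
{"op": "step_arm", "data": {
  "slide": [
    [0,0,0],
    [0,0,0],
    [0,0,0],
    [0,0,0],
    [0,0,0],
    [0,0,0]
  ],
  "twist": [0,0,0,0,0,0],
  "jaw": 60,
  "force": 16
}}

```text
time: 19.32
position: [0.5191, -0.0244, 0.0995]
tool_rot: [0.013, 1.0, 0.0, -0.001]
ft_force: [1.2, -1.2, -19.8]
grip_width: 0.0639
```

Emit:
{"op": "step_arm", "data": {
  "slide": [
    [0,0,0],
    [0,0,0],
    [0,0,0],
    [0,0,0],
    [0,0,0],
    [0,0,0],
    [0,0,0],
    [0,0,0]
  ],
  "twist": [0,0,0,0,0,0,0,0],
  "jaw": 87
}}

```text
time: 19.98
position: [0.52, -0.0245, 0.1002]
tool_rot: [0.013, 1.0, -0.0, 0.0]
ft_force: [0.0, 0.2, -0.6]
grip_width: 0.087
```

Emit:
{"op": "step_arm", "data": {
  "slide": [
    [0,0,-5],
    [0,0,-10],
    [0,0,-20],
    [0,0,-25],
    [0,0,-30],
    [0,0,-30],
    [0,0,-20],
    [0,0,-10],
    [0,0,0],
    [0,0,0]
  ],
  "twist": [0,0,0,0,0,0,0,0,0,0]
}}

```text
time: 20.82
position: [0.5196, -0.0244, 0.2502]
tool_rot: [0.013, 1.0, -0.0, 0.0]
ft_force: [0.2, -0.0, -0.3]
grip_width: 0.0872
```

```bash
python3 -c "
from h import *
to(.520,-.0245,.13,88.5)
for n in ['side','scene']:
    c=cam(n,n+'9.png'); x=(265,130) if n=='side' else (270,130)
    cv2.imwrite('pics/%s9z.png'%n,cv2.resize(c['color'][x[1]:x[1]+140,x[0]:x[0]+100],None,fx=4,fy=4,interpolation=cv2.INTER_CUBIC))
a=[cv2.imread('pics/%s9z.png'%n) for n in ['side','scene']]
cv2.imwrite('pics/b9.png',np.hstack(a))
from meas import *
for q in comb():
    q=q[np.hypot(q[:,0]-.52,q[:,1]+.0245)<.1]
    t=sel(q,[.49,-.06,.135],[.55,.01,.155]); print('top',np.percentile(t[:,2],[50,90]).round(4),t.mean(0).round(4),len(t))
    f=sel(q,[.49,-.06,.117],[.55,.01,.130]); print('flange', np.median(f[:,2]).round(4))
    a=sel(q,[.5,-.12,.05],[.54,-.045,.115]); print('r',a.min(0).round(4),np.median(a[:,1]).round(4)) if len(a) else 0
    a=sel(q,[.5,-.0,.05],[.54,.07,.115]); print('l',a.max(0).round(4)) if len(a) else print('l none')
"
```

```text
t 20.82 pos [ 0.5196 -0.0244  0.2502] yang 88.47 tilt 0.02 F [ 0.2 -0.  -0.3] w 87.2
slide mm now [-4.000e-01 -1.000e-01  1.202e+02] twist -0.03
slide mm after twist [-4.000e-01 -1.000e-01  1.202e+02]
top [0.1445 0.1461] [ 0.5246 -0.0254  0.1432] 119
flange 0.1227
r [ 0.5083 -0.0571  0.0501] -0.0531
l [0.5384 0.0064 0.1142]
top [0.1434 0.1459] [ 0.5189 -0.0278  0.1423] 90
flange 0.1228
r [ 0.5006 -0.0583  0.05  ] -0.0545
l none
```

View pics/b9.png

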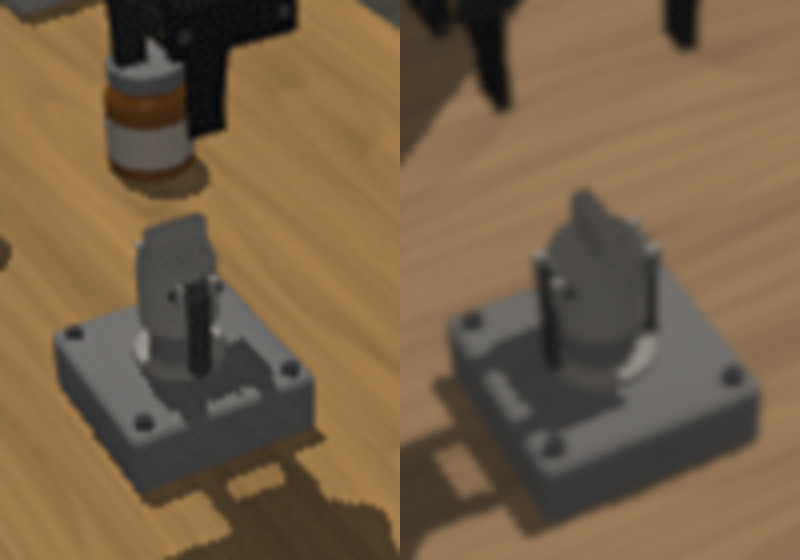

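Both arms hang straight. The flange top is at 0.1228 m, against 0.123 when flush, and the outer faces are about 32 mm from the axis. The gripper is clear, so I'm handing in.

```bash
python3 -c "
from rig import robot
print(robot.hand_in())"
```

```text
the job is handed in; nothing more can be done
None
```

The job is handed in at about 21 s of the 69 s allowed. The plug is pressed home in the coupler, both cam arms are down, and the gripper is clear. `hand_in()` gave no verdict.

**What I did:** I gripped the bare-metal plug by its bar, stood it nose down in the coupler and pressed until the flange met the rim. The tool then stopped at z = 0.142 m, as predicted, and wrist force peaked at about 34 N. I released the plug, pushed both arms down together with the open fingers (total force 10 N or less), and squeezed them closed with the jaws at up to 16 N.

**Last checks:**
- **Arms:** the jaws closed to 63.9 mm across the arms, against 64 mm for hanging straight down. The pictures show both arms vertical. Outer faces measured about 31 to 33 mm from the bore axis, against 32 mm.
- **Plug:** the flange top measured 0.1227–0.1228 m, against 0.123 m when flush, and the plug looks upright in both views.
- **Robot:** the gripper is open at 0.25 m height, and the wrist force reads about zero.

**What was off or not checked:**
- The plug first sat about 3 mm off the mouth axis. I corrected that before lowering it.
- A sideways force of up to 9 N appeared while pressing home and vanished on release.
- The side camera gave no reading on the +y arm's outer face, so its angle rests on the scene view and the jaw width.
- I did not re-measure the tub, cheese and jar at the end. The arm did not touch them on its path.

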